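# Wedge a carved panel tight between its bench battens

### The job

Tip the wooden wedge that stands on its narrow edge over onto its broad face, then slide it thin end first under the overhanging strip, into the tapering gap between the strip's batten and the carved panel, and press it in until it jams and the panel is held tight against the far batten. Let go of the wedge and leave the gouge, the mallet and the carved block where they are.

Things in the scene. Friction and masses are not known exactly. Their poses are not given: they have to be found in the camera images.
- jig: Holding jig: three plywood battens screwed to the bench, immovable. Origin on the bench under the seated panel's centre; z up, y the way the wedge is driven. In mm: far batten's inner face x = 70 (40 wide, 18 high, y -106 to 126); end batten's inner face y = 90 (36 wide, 18 high, x -56 to 70); near batten 184 long, 40 wide, 25 high, askew, inner face from (-118, -90) to (-88, 91).
- keeper (a point): Middle of the top of the dark wooden keeper strip on the near batten (axes as the jig's). The strip is 14 mm thick, its underside 25 mm and its top 39 mm above the bench; it overhangs the near batten's inner face by 16 mm all along, towards the panel, so that nothing can be put into that side of the gap from above.
- gap_mouth (a point): Middle of the gap's open end, on the bench, panel seated (axes as the jig's; jig x -94, y -90 mm). Between the panel's edge (x = -70) and the near batten the gap is 48 mm wide here and narrows to 18 mm at y = 90, the same 9.5 degree angle as the wedge. Before it lies clear bench. The wedge goes in straight, thin end first, heading from jig y 4.8 degrees towards jig +x (clockwise from above).
- gap_jam (a point): Where the middle of the wedge's thin end comes when the wedge jams, within a few mm (10 mm above the bench; jig x -84, y 29; axes as the jig's). The thick end then still stands 73 mm out of the gap, the wedge's length heading from jig y 4.8 degrees towards jig +x.
- panel_center (a point): Centre of the carved panel, a loose board of light wood (0.3 kg), 140 (x) x 180 (y) x 22 mm high, with raised border, scrolls and round boss, face up between the battens; axes as the jig's. Seated, this point is at jig x 0, y 0, height 11 mm. At the start it lies 3 to 6 mm short of the far batten and 1 to 3 mm short of the end batten; it slides easily and the wedge pushes it home.
- wedge_center (a point): Centre of the loose light-wood wedge (0.13 kg): 192 mm long, 20 thick, 60 wide at the thick and 28 at the thin end, both long sides alike. x along its length to the thin end, y across, z through its thickness (either broad face may go down). It starts standing on a long narrow side, centre 22 mm up, top edge 28 to 60 mm up; a light push up there tips it. Flat, its centre is 10 mm up.
- wedge_thin_end (a point): Middle of the wedge's thin end face, 96 mm from the wedge's centre; axes as the wedge's. The other, thick end stays outside the gap, so the wedge can be held across its width there: 54 mm wide at 35 mm from the thick end.
- mallet: Bystander: round turned mallet, standing on its head, 90 mm across, 238 mm high; origin at the centre of its underside.
- corbel: Bystander: carved block of light wood, 75 x 120 x 74 mm high; origin at the centre of its underside.
- gouge: Bystander: gouge with dark wooden handle, 243 mm long, 28 mm thick, lying on the bench at the far right; origin under the middle of its length, x to the blade.
Not all that is in view belongs to the job. Of the things like the part that bears panel_center, leave any that is pink; of the rest the smaller one is meant.

How it is judged:
By the outcome, as a careful person would: the job done as asked, in the order asked, and still so for the second after the job is handed in, with the robot touching nothing.
It also fails if it takes over 51 s, if anything falls off the work surface, if the arm or the gripper's body presses on something with over 40 N, if the wrist force passes 120 N, or if a joint passes its speed limit or range.

### The arm

A 7-joint arm with a two-finger parallel gripper is mounted at the origin on the work surface. World frame = base frame: x ahead of the robot, y to its left, z up, the work surface at z = 0. Lengths are in m, angles in degrees, forces in N, time in s.
With the tool pointing down it reaches from about 0.425 to 0.875 m from the base axis. Payload 4.7 kg.
Tool frame: the origin (TCP) lies on the centre line of the jaws, within the pads' length; the fingertips stand 19 mm ahead of it and the grasp point (between the pads) is the TCP; z points along the fingers, y is the line along which they close (so a half turn about z gives the same grasp; the last joint's range is limited). The gripper opens to 87 mm and grips with 3 to 60 N. Pads are 19 mm wide; open, the fingers measure 117 mm over their backs; the gripper's body (75 mm by 190 mm) begins 51 mm behind the grasp point.
Start: joints at [-70.296, 18.392, -4.016, 83.108, 1.295, 78.541, -3.26], TCP at [0.211, 0.615, 0.242] pointing down, gripper open.
Joint ranges: [-163.93, 163.93], [-17.29, 119.83], [-79.2, 71.16], [3.27, 140.29], [-89.18, 269.18], [5.43, 117.66], [-154.24, 154.24]. Speed limits (degrees/s): [147.25, 147.25, 180, 180, 180, 180, 180].

### API

Orientations are given as [roll, pitch, yaw] about the fixed x, y, z axes, in that order (R = Rz(yaw) Ry(pitch) Rx(roll)).
In Python, from cell import env, imaging gives the robot as it stands.
- The arm moves only by the shell command python3 -m crank 'ROWS' [OPENING] [FORCE]. ROWS is JSON, a list of rows, each an object of numbers: "x", "y", "z": the shift along the tool's x, y, z in m; "turn": the turn about the tool's z in rad. In form: [{"x": .., "y": .., "z": .., "turn": ..}, ...]. A call has 1 to 12 rows; each row is the pose to reach, as a shift and turn from the pose commanded when the call began, along the tool's axes at that moment; what a row does not reach only later rows make up. A row lasts 1/8 s, in which the tool goes at most 62.5 mm and 10.7 degrees, less where a joint would pass 70% of its speed; a pose out of reach is approached as far as the arm can. A call with a gripper value outside its range is refused whole. OPENING is the finger opening in m, from 0 to 0.087, set as the call begins (- or left out, the last holds). The fingers move at their own pace and stop on an object; FORCE is the grip in N (left out, the last holds). Time passes only in rows, so rows that repeat a pose let the fingers close. It gives the time, the measured TCP pose, the force, the opening and the grip force at its end, in the units of the state.
- env.get_obs(): the state, without advancing time (a new reading comes with each control period).
- imaging.read_camera(name): name is "scene" or "top" or "wrist"; returns the picture (400x640x3 uint8, red, green, blue); there is no depth.
- imaging.get_calibration(name): a dict with "camera_matrix" (3x3 intrinsics, pixels), "k1" (the pictures are not rectified: a ray, as slopes to the right and down, at radius r is drawn at 1 + k1 r^2 times it, then the intrinsics apply), "position" and "attitude" of the camera in the world. Camera axes: x right, y up, looking along -z (the intrinsics and any distortion apply to the point x, -y, -z); pixel columns grow to the right and rows downward; lengths in m; the calibration is good to about 2 mm. A picture is of the moment at which its call begins: read the wrist's pose just before it. get_calibration takes no time and is no camera call; for the wrist camera it gives the pose at the moment of the call.
- env.sign_off(): hands the job in; it is judged then, once.
The state is a dict: "time_s": time; "qpos": joint angles; "joint_velocities": joint speeds; "effort": joint torques, N m; "tool_pos": TCP position; "tool_rot": TCP orientation; "force": force on the tool from outside, world axes, zero at the start; "wrist_torque": the same for the moment, N m; "grip_width": finger opening in m; "grasp_force": force on a finger pad.
Only numpy, scipy, OpenCV 4.12 (cv2) and the standard library are available. Lean on these libraries where they do the work, as an engineer would, in place of code of your own. Each camera call takes 0.05 s, during which the arm holds its last target. There are 200 camera calls.

## Working session

There is one attempt and no reset: what is moved stays moved. The work goes in short steps, Python scripts to look and compute and a shell command to move; the robot and the scene stay as the last step left them, time stands still between calls to the robot, and variables do not carry over. Pictures are saved under pics/ and viewed, at most 10 in all, crops included, and the job is handed in when it is done.

```bash
ls; mkdir -p pics
python3 - <<'E'
from cell import env, imaging
import cv2
for n in ("scene","top"):
    im=imaging.read_camera(n); cv2.imwrite(f"pics/{n}0.png",im[:,:,::-1])
    print(n,imaging.get_calibration(n))
print(env.get_obs())
E
```

```text
pics
scene {'camera_matrix': array([[494.58112367,   0.        , 316.9429148 ],
       [  0.        , 494.58112367, 198.39879665],
       [  0.        ,   0.        ,   1.        ]]), 'k1': -0.04800647324686182, 'position': array([ 1.01233241, -0.77486487,  1.26117824]), 'attitude': array([ 3.89089795e+01, -1.68681541e-02,  3.39476179e+01])}
top {'camera_matrix': array([[459.05807534,   0.        , 310.32994961],
       [  0.        , 459.05807534, 209.470599  ],
       [  0.        ,   0.        ,   1.        ]]), 'k1': 0.0030670132552629136, 'position': array([0.34205497, 0.01765578, 1.48713959]), 'attitude': array([  4.08379517,   0.78964909, -90.6748531 ])}
{'time_s': 0.1, 'qpos': array([-70.29735539,  18.43641428,  -4.01572516,  83.16852829,
         1.29425217,  78.54214551,  -3.25901254]), 'joint_velocities': array([ 0.02942714, -0.15109962, -0.00087963, -0.06430122,  0.05673047,
        0.03436336,  0.02044746]), 'effort': array([ 9.00403779e-05, -4.92566729e+01, -4.05773772e-01, -3.13400137e+01,
       -6.41791779e-02,  3.94449814e-02,  8.26767996e-05]), 'tool_pos': array([0.21037556, 0.61451069, 0.24054734]), 'tool_rot': array([-1.79898106e+02,  4.74991266e-03,  1.61107990e+02]), 'force': array([-0.24645296, -0.69885879,  0.30757144]), 'wrist_torque': array([-0.01396186,  0.02564321, -0.02208709]), 'grasp_force': 0.0, 'grip_width': 0.0870952944862236}
```

View pics/scene0.png

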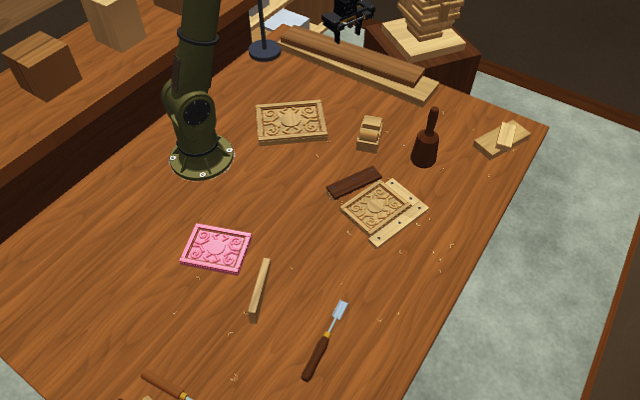

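View pics/top0.png

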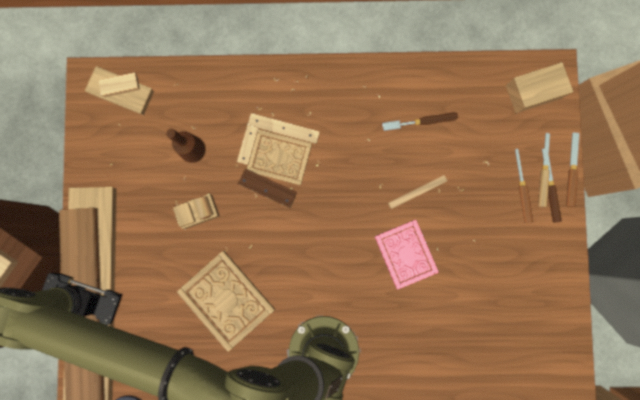

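The jig is at top (280,155), with the keeper at (268,187), the far batten up and the end batten to the left. The wedge runs from (389,206) to (446,180). I'll enlarge both regions.

Run:
```python
import cv2, numpy as np
t=cv2.imread("pics/top0.png"); s=cv2.imread("pics/scene0.png")
a=cv2.resize(t[105:215,230:330],None,fx=4,fy=4,interpolation=cv2.INTER_CUBIC)
b=cv2.resize(t[170:220,380:460],None,fx=5,fy=5,interpolation=cv2.INTER_CUBIC)
c=cv2.resize(s[160:260,320:440],None,fx=3.3333333,fy=3.3333333,interpolation=cv2.INTER_CUBIC)
d=cv2.resize(s[250:330,235:285],None,fx=4,fy=4,interpolation=cv2.INTER_CUBIC)
W=np.zeros((600,800,3),np.uint8)
W[0:440,0:400]=a
W[0:250,400:800]=b
W[260:260+333,400:800]=c[:333]
cv2.imwrite("pics/crop1.png",W)
cv2.imwrite("pics/crop2.png",d)
```

```text
(no output)
```

View pics/crop1.png

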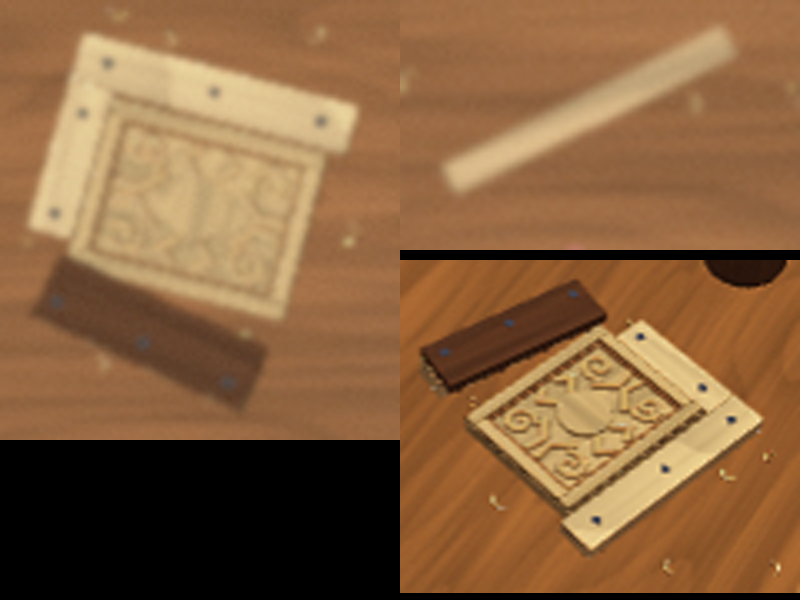

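View pics/crop2.png

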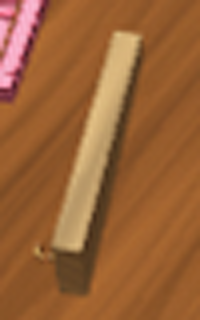

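```bash
cat > h.py <<'E'
import numpy as np
from scipy.spatial.transform import Rotation as R
from scipy.optimize import least_squares
from cell import imaging
def proj(P,c):
    q=(np.atleast_2d(P)-c["position"])@R.from_euler("xyz",c["attitude"],degrees=True).as_matrix()
    a=np.c_[q[:,0],-q[:,1]]/-q[:,2:]
    a=a*(1+c["k1"]*(a**2).sum(1))[:,None]; K=c["camera_matrix"]
    return a*[K[0,0],K[1,1]]+[K[0,2],K[1,2]]
def place(p,m):  # p x,y,yaw ; m in mm
    m=np.array(m,float)/1000; c,s=np.cos(p[2]),np.sin(p[2])
    return np.c_[p[0]+c*m[:,0]-s*m[:,1],p[1]+s*m[:,0]+c*m[:,1],m[:,2]]
def fit(obs,p0):  # obs list of (cal, model mm, px)
    f=lambda p:np.concatenate([(proj(place(p,m),c)-px).ravel() for c,m,px in obs])
    r=least_squares(f,p0,loss="soft_l1",x_scale=[.01,.01,.1]); return r.x,f(r.x).reshape(-1,2)
E
python3 - <<'E'
from h import *
T=imaging.get_calibration("top");S=imaging.get_calibration("scene")
np.set_printoptions(precision=4,suppress=True)
A,B,C,D,E_=(110,126,18),(110,-106,18),(70,-106,18),(-56,126,18),(-56,90,18)
ko,kc=(-102.2,-92.6,39),(-72.2,88.4,39)
m=[A,B,C,D,E_,ko,kc]
tp=np.array([(85,35),(358,103),(348,152),(28,228),(68,240),(268,347),(65,258)])/4+[230,105]
sp=(np.array([(762,418),(590,551),(563,516),(640,320),(608,337),(452,388),(607,318)])-[400,260])/3.33333+[320,160]
for o in ([(T,m,tp)],[(S,m,sp)],[(T,m,tp),(S,m,sp)]):
    p,r=fit(o,[.7,.1,-.2]);print("jig",p,np.degrees(p[2]));
print(r)
tk=[(-93.2,s,59.8) for s in(10,-10)];tn=[(96.8,s,27.9) for s in(10,-10)]
tpx=np.array([(444.8,175.2),(447.4,180.4),(388.4,203.6),(392,208.6)]) # right a,b ; left a,b
spx=np.array([(86,250),(50,248),(141,36),(115,32)])/4+[235,250]  # near: +x side, -x side ; far
# heading to left end (+y): left side (+y local) is -x side
for nm,y0,mm in (("thin at +y",2.0,[tk[1],tk[0],tn[1],tn[0]]),("thin at -y",-1.1,[tn[0],tn[1],tk[0],tk[1]])):
  for o in ([(T,mm,tpx),(S,mm,spx)],):
    p,r=fit(o,[.6,-.2,y0]);print(nm,p,np.degrees(p[2]),(r**2).mean()**.5);print(r)
E
```

```text
jig [ 0.6241  0.1358 -0.2733] -15.658775080490873
jig [ 0.6306  0.1355 -0.2763] -15.828353294656862
jig [ 0.6269  0.1358 -0.275 ] -15.755422433703195
[[-0.4575 -1.2706]
 [-0.0234 -0.2691]
 [-0.7175 -0.769 ]
 [ 0.0349 -0.86  ]
 [ 0.7159 -1.0208]
 [ 1.1244 -0.2603]
 [-0.4047 -1.6519]
 [-0.2856 -0.4193]
 [-0.4515 -0.8349]
 [-1.6122  1.2478]
 [-0.9412 -0.8318]
 [ 1.0681 -0.6709]
 [-2.3864 -0.5561]
 [-1.7949 -1.7264]]
thin at +y [ 0.5007 -0.3042  2.0259] 116.07275928975561 0.9374483904396803
[[-0.4627 -1.4519]
 [-0.0449 -0.9769]
 [ 0.1789 -1.5971]
 [-0.5156 -1.0051]
 [-2.0094  0.0738]
 [-0.4147 -0.4022]
 [-0.7913 -0.7679]
 [-0.9998 -0.5758]]
thin at -y [ 0.4995 -0.2991 -1.1375] -65.17188649069875 3.356292401046223
[[-3.4638  0.4807]
 [-3.236   0.8943]
 [ 0.9439 -3.2206]
 [ 0.1896 -2.4448]
 [-1.0677  4.8688]
 [ 0.7074  4.2584]
 [-0.4478 -6.9304]
 [-0.74   -6.8702]]
```

```bash
cat >> h.py <<'E'
def shift(tx,ty,tz,yaw):  # tool-frame shift to a world pose, from the measured one
    from cell import env
    o=env.get_obs(); p=o["tool_pos"]; y=np.radians(o["tool_rot"][2]); d=np.array([tx,ty])-p[:2]
    t=(yaw-o["tool_rot"][2]+180)%360-180
    print("x %.4f y %.4f z %.4f turn %.4f"%(d@[np.cos(y),np.sin(y)],d@[np.sin(y),-np.cos(y)],p[2]-tz,-np.radians(t)))
E
python3 -m crank '[{"x":-0.05,"y":-0.02,"z":-0.03,"turn":0.1},{"x":-0.1,"y":-0.04,"z":-0.06,"turn":0.25},{"x":-0.15,"y":-0.06,"z":-0.06,"turn":0.4},{"x":-0.2,"y":-0.08,"z":-0.06,"turn":0.55},{"x":-0.25,"y":-0.105,"z":-0.06,"turn":0.7},{"x":-0.295,"y":-0.126,"z":-0.06,"turn":0.785},{"x":-0.33,"y":-0.175,"z":-0.06,"turn":0.785},{"x":-0.37,"y":-0.22,"z":-0.06,"turn":0.785},{"x":-0.41,"y":-0.27,"z":-0.06,"turn":0.785},{"x":-0.45,"y":-0.32,"z":-0.06,"turn":0.785},{"x":-0.49,"y":-0.37,"z":-0.06,"turn":0.785},{"x":-0.53,"y":-0.42,"z":-0.06,"turn":0.785}]' 0 20
python3 -c "
from h import *; shift(.469,-.364,.13,116)"
```

```text
time_s: 1.6
tool_pos: [0.5741, 0.0498, 0.3013]
tool_rot: [180.0, -0.0, 116.1]
force: [1.0, 0.5, 1.0]
grip_width: 0.0006
grasp_force: 0.0
x -0.3252 y -0.2766 z 0.1713 turn 0.0025
```

```bash
python3 -m crank '[{"x":-0.045,"y":-0.038,"z":0.02},{"x":-0.09,"y":-0.077,"z":0.04},{"x":-0.135,"y":-0.115,"z":0.06},{"x":-0.18,"y":-0.153,"z":0.08},{"x":-0.225,"y":-0.191,"z":0.1},{"x":-0.27,"y":-0.23,"z":0.12},{"x":-0.315,"y":-0.268,"z":0.14},{"x":-0.325,"y":-0.277,"z":0.17},{"x":-0.325,"y":-0.277,"z":0.2},{"x":-0.325,"y":-0.277,"z":0.24},{"x":-0.325,"y":-0.277,"z":0.24}]'
python3 - <<'E'
from h import *
import cv2
c=imaging.get_calibration("wrist");im=imaging.read_camera("wrist");cv2.imwrite("pics/w1.png",im[:,:,::-1]);print(c)
E
```

```text
{'camera_matrix': array([[349.14383652,   0.        , 319.83072022],
       [  0.        , 349.14383652, 205.88492113],
       [  0.        ,   0.        ,   1.        ]]), 'k1': -0.03490854407686992, 'position': array([0.53813058, 0.12145868, 0.44438201]), 'attitude': array([-1.68954736e+01, -5.49003907e-03,  2.61267127e+01])}invalid input
```

View pics/w1.png

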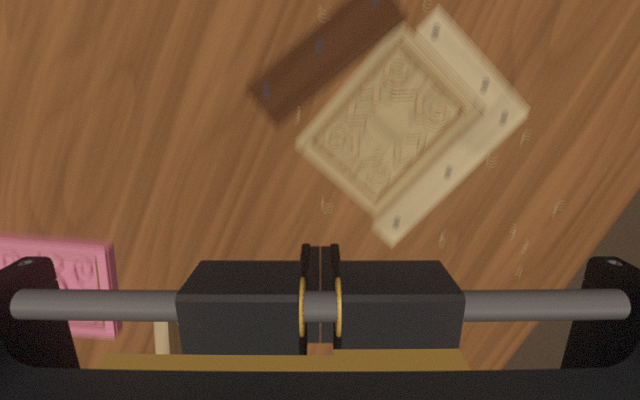

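The call was refused, probably because every row needs "turn". The picture shows the jig clearly: far batten corners at (527,108), (393,247) and (373,229), and the keeper's inner corner at (276,125). I'll refit the jig with these while moving on.

```bash
python3 - <<'E'
from h import *
np.set_printoptions(precision=4,suppress=True)
c=imaging.get_calibration("wrist")
m=[(110,126,18),(110,-106,18),(70,-106,18),(-56,126,18),(-102.2,-92.6,39),(-72.2,88.4,39)]
p,r=fit([(c,m,np.array([(528,108),(393,247),(373,229),(438,5),(276,125),(406,21)]))],[.63,.136,-.27])
print(p,np.degrees(p[2]));print(r)
E
python3 -m crank '[{"x":-0.045,"y":-0.038,"z":0.02,"turn":0},{"x":-0.09,"y":-0.077,"z":0.04,"turn":0},{"x":-0.135,"y":-0.115,"z":0.06,"turn":0},{"x":-0.18,"y":-0.153,"z":0.08,"turn":0},{"x":-0.225,"y":-0.191,"z":0.1,"turn":0},{"x":-0.27,"y":-0.23,"z":0.12,"turn":0},{"x":-0.315,"y":-0.268,"z":0.14,"turn":0},{"x":-0.325,"y":-0.277,"z":0.17,"turn":0},{"x":-0.325,"y":-0.277,"z":0.2,"turn":0},{"x":-0.325,"y":-0.277,"z":0.24,"turn":0},{"x":-0.325,"y":-0.277,"z":0.24,"turn":0}]'
python3 - <<'E'
from h import *
import cv2
c=imaging.get_calibration("wrist");im=imaging.read_camera("wrist");cv2.imwrite("pics/w2.png",im[:,:,::-1]);print(c)
E
```

```text
[ 0.6332  0.1172 -0.2848] -16.315452958911038
[[ 3.2249  2.3905]
 [ 0.8344 -2.4792]
 [-0.7297 -3.2774]
 [-1.1911  1.1321]
 [-1.2385  4.7161]
 [ 0.723  -2.1282]]
time_s: 3.02
tool_pos: [0.4661, -0.36, 0.0584]
tool_rot: [-179.8, -0.3, 116.1]
force: [-0.7, 0.1, 0.5]
grip_width: 0.0004
grasp_force: 0.0
{'camera_matrix': array([[349.14383652,   0.        , 319.83072022],
       [  0.        , 349.14383652, 205.88492113],
       [  0.        ,   0.        ,   1.        ]]), 'k1': -0.03490854407686992, 'position': array([ 0.43106651, -0.28886722,  0.20188539]), 'attitude': array([-16.57042267,   0.23563075,  26.10471727])}
```

View pics/w2.png

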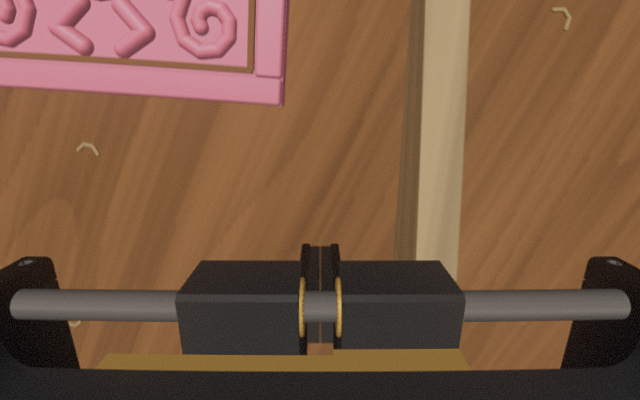

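The closed fingers stand beside the wedge, whose near side runs from column 400 to 460. Now I'll push along +y.

```bash
python3 -m crank '[{"x":0,"y":0.012,"z":0,"turn":0},{"x":0,"y":0.022,"z":0,"turn":0},{"x":0,"y":0.029,"z":0,"turn":0},{"x":0,"y":0.035,"z":0,"turn":0},{"x":0,"y":0.041,"z":0,"turn":0},{"x":0,"y":0.047,"z":0,"turn":0},{"x":0,"y":0.053,"z":0,"turn":0},{"x":0,"y":0.059,"z":0,"turn":0},{"x":0,"y":0.063,"z":0,"turn":0},{"x":0,"y":0.063,"z":0,"turn":0}]'
python3 -m crank '[{"x":0,"y":-0.02,"z":-0.05,"turn":0},{"x":-0.02,"y":-0.02,"z":-0.1,"turn":0},{"x":-0.06,"y":0,"z":-0.15,"turn":0},{"x":-0.06,"y":0,"z":-0.17,"turn":0},{"x":-0.06,"y":0,"z":-0.17,"turn":0},{"x":-0.06,"y":0,"z":-0.17,"turn":0}]' 0.087
python3 - <<'E'
from h import *
import cv2
print(imaging.get_calibration("wrist"))
a=imaging.read_camera("wrist")[:,:,::-1];t=imaging.read_camera("top")[:,:,::-1];s=imaging.read_camera("scene")[:,:,::-1]
for n,i in zip("ats",(a,t,s)):cv2.imwrite(f"pics/3{n}.png",i)
cv2.imwrite("pics/3.png",cv2.resize(a,(800,500)))
E
```

```text
time_s: 4.32
tool_pos: [0.5252, -0.334, 0.0615]
tool_rot: [180.0, -0.0, 116.2]
force: [-0.1, 0.1, 0.5]
grip_width: 0.0003
grasp_force: 0.0
time_s: 5.08
tool_pos: [0.5503, -0.3876, 0.23]
tool_rot: [-179.9, -0.1, 116.1]
force: [0.4, 0.0, 0.2]
grip_width: 0.0522
grasp_force: 0.0
{'camera_matrix': array([[349.14383652,   0.        , 319.83072022],
       [  0.        , 349.14383652, 205.88492113],
       [  0.        ,   0.        ,   1.        ]]), 'k1': -0.03490854407686992, 'position': array([ 0.51471688, -0.31618223,  0.37316857]), 'attitude': array([-16.78779662,   0.05124574,  26.08436144])}
```

View pics/3.png

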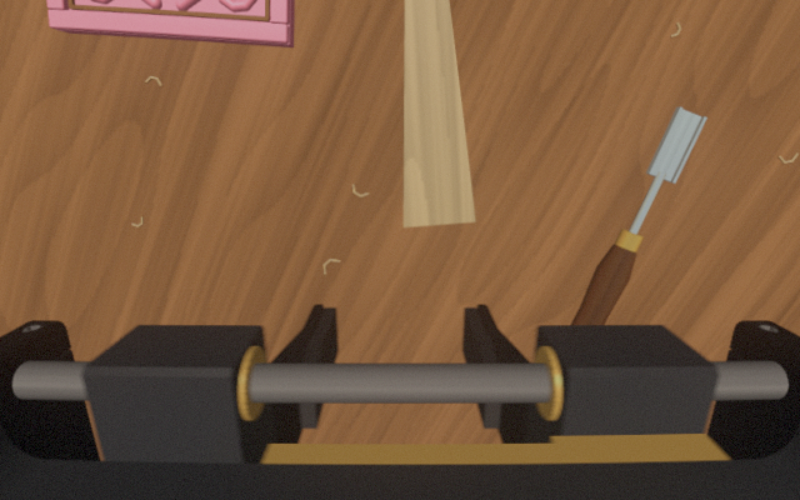

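The wedge lies flat. Its thick-end corners are at (323,182) and (380,178) in full pixels, and its edges leave the top of the picture at columns 323 and 359.

```bash
cat >> h.py <<'E'
def ray(uv,c,z):
    f=lambda p:(proj([[p[0],p[1],z]],c)-uv).ravel()
    return least_squares(f,[.55,-.2]).x
E
python3 - <<'E'
from h import *
c=imaging.get_calibration("wrist")
P=[ray(u,c,.02) for u in ((323.2,181.6),(380,177.6),(323.2,0),(359.2,0))]
L,Rr,L2,R2=P
print(np.round(P,4), "width",np.linalg.norm(L-Rr))
a=lambda v:np.degrees(np.arctan2(v[1],v[0]))
h1,h2=a(L2-L),a(R2-Rr); h3=a(Rr-L)+90
print("headings",h1,h2,(h1+h2)/2,h3,"taper",h1-h2)
h=np.radians((h1+h2)/2);u=np.array([np.cos(h),np.sin(h)]);m=(L+Rr)/2
g=m+.035*u;print("mid",m,"centre",m+.096*u,"grip",g)
shift(*g,.023,np.degrees(h))
E
```

```text
[[ 0.553  -0.3866]
 [ 0.6038 -0.357 ]
 [ 0.4784 -0.2353]
 [ 0.5077 -0.2209]] width 0.05877917359301945
headings 116.2546913597162 125.22998953038643 120.74234044505133 120.2694255751677 taper -8.975298170670229
mid [ 0.57837936 -0.37176996] centre [ 0.52930626 -0.28926039] grip [ 0.56048813 -0.34168835]
x 0.0366 y 0.0290 z 0.2069 turn -0.0806
```

```bash
python3 -m crank '[{"x":0.037,"y":0.029,"z":0.04,"turn":-0.08},{"x":0.037,"y":0.029,"z":0.09,"turn":-0.08},{"x":0.037,"y":0.029,"z":0.14,"turn":-0.08},{"x":0.037,"y":0.029,"z":0.18,"turn":-0.08},{"x":0.037,"y":0.029,"z":0.2,"turn":-0.08},{"x":0.037,"y":0.029,"z":0.206,"turn":-0.08},{"x":0.037,"y":0.029,"z":0.206,"turn":-0.08}]' 0.087
python3 -m crank '[{"x":0,"y":0,"z":0,"turn":0},{"x":0,"y":0,"z":0,"turn":0},{"x":0,"y":0,"z":0,"turn":0},{"x":0,"y":0,"z":0,"turn":0},{"x":0,"y":0,"z":0,"turn":0},{"x":0,"y":0,"z":0,"turn":0}]' 0.04 30
```

```text
time_s: 6.1
tool_pos: [0.5616, -0.3427, 0.0265]
tool_rot: [180.0, 0.1, 120.7]
force: [0.7, 0.1, 0.7]
grip_width: 0.0868
grasp_force: 0.0
time_s: 6.85
tool_pos: [0.5612, -0.3422, 0.0258]
tool_rot: [180.0, 0.0, 120.7]
force: [-0.5, 1.2, 2.2]
grip_width: 0.0548
grasp_force: 29.9
```

Gripped at 54.8 mm. I'll lift and hover beside the jig for one still close look on the way.

```bash
python3 -m crank '[{"x":0,"y":0,"z":-0.03,"turn":0},{"x":0.02,"y":0.01,"z":-0.08,"turn":0},{"x":0.06,"y":0.03,"z":-0.12,"turn":0},{"x":0.1,"y":0.05,"z":-0.16,"turn":0},{"x":0.14,"y":0.07,"z":-0.2,"turn":0},{"x":0.19,"y":0.09,"z":-0.23,"turn":0},{"x":0.24,"y":0.115,"z":-0.25,"turn":0},{"x":0.29,"y":0.14,"z":-0.27,"turn":0},{"x":0.325,"y":0.157,"z":-0.275,"turn":0},{"x":0.336,"y":0.163,"z":-0.275,"turn":0},{"x":0.336,"y":0.163,"z":-0.275,"turn":0},{"x":0.336,"y":0.163,"z":-0.275,"turn":0}]'
python3 - <<'E'
from h import *
import cv2
from cell import env
o=env.get_obs();print(o["grip_width"],abs(o["joint_velocities"]).max());print(imaging.get_calibration("wrist"))
a=imaging.read_camera("wrist")[:,:,::-1]
cv2.imwrite("pics/4.png",cv2.resize(a,(800,500),interpolation=cv2.INTER_CUBIC))
E
```

```text
time_s: 8.35
tool_pos: [0.5295, 0.0275, 0.3001]
tool_rot: [-179.9, 0.0, 120.5]
force: [-0.3, 0.6, -1.1]
grip_width: 0.0543
grasp_force: 29.9
0.054270416010099846 0.43438695951164574
{'camera_matrix': array([[349.14383652,   0.        , 319.83072022],
       [  0.        , 349.14383652, 205.88492113],
       [  0.        ,   0.        ,   1.        ]]), 'k1': -0.03490854407686992, 'position': array([0.48833838, 0.09640966, 0.44302316]), 'attitude': array([-16.95300134,   0.07194713,  30.4999862 ])}
```

View pics/4.png

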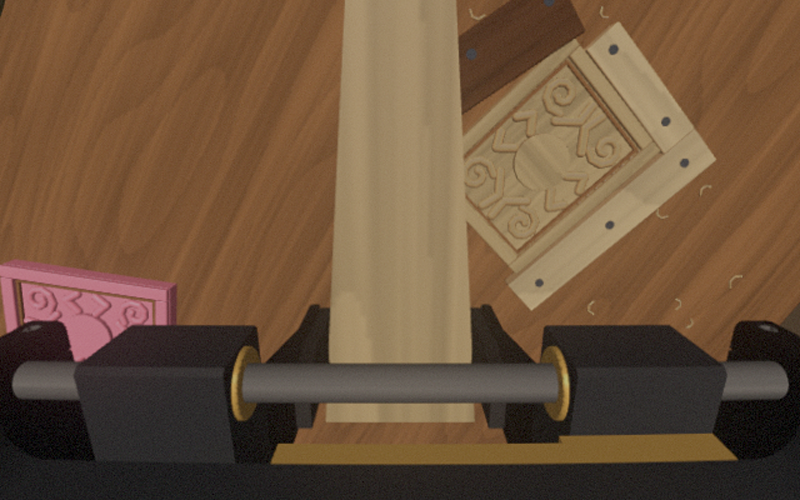

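Clear view: far batten corners at (716,158), (531,310) and (509,287), end batten corner at (619,23), keeper's closed corner at (584,34). The wedge sits straight and centred in the jaws.

Run:
```python
from h import *
np.set_printoptions(precision=4,suppress=True)
c=imaging.get_calibration("wrist")
m=[(110,126,18),(110,-106,18),(70,-106,18),(-56,126,18),(-72.2,88.4,39)]
px=np.array([(716,158),(531,310),(509,287),(619,23),(584,34)])/1.25
p,r=fit([(c,m,px)],[.63,.136,-.27]);print(p,np.degrees(p[2]));print(r)
T=imaging.get_calibration("top");S=imaging.get_calibration("scene")
mm=m[:4]+[(-56,90,18),(-102.2,-92.6,39),(-72.2,88.4,39)]
tp=np.array([(85,35),(358,103),(348,152),(28,228),(68,240),(268,347),(65,258)])/4+[230,105]
sp=(np.array([(762,418),(590,551),(563,516),(640,320),(608,337),(452,388),(607,318)])-[400,260])/3.33333+[320,160]
q,r=fit([(c,m,px),(c,m,px),(T,mm,tp),(S,mm,sp)],p);print(q,np.degrees(q[2]))
q=p
# wedge thick end in hand from pic (z of top face ~ tool z-.006)
from cell import env
z=env.get_obs()["tool_pos"];print("thick end",ray((320,422/1.25),c,z[2]-.006)-z[:2])
h=np.degrees(q[2])+90-4.8; print("heading",h)
for ty in (-135,-90,29):
    tx=-84+(ty-29)*np.tan(np.radians(4.8)); k=np.radians(4.8)
    g=place(q,[(tx-157*np.sin(k),ty-157*np.cos(k),0)])[0]; print(ty,g[:2]); 
    if ty==-135: shift(g[0],g[1],.06,h)
```

```text
[ 0.6292  0.1356 -0.2801] -16.049315604786806
[[ 1.0324  1.9075]
 [ 0.6599  1.7966]
 [-0.7478 -0.253 ]
 [-0.3544 -1.0772]
 [-0.2383 -0.4133]]
[ 0.6289  0.1357 -0.28  ] -16.04093792990218
thick end [ 0.0172 -0.0304]
heading 69.15068439521319
-135 [ 0.442  -0.1139]
x -0.0774 y -0.1473 z 0.2402 turn 0.8963
-90 [ 0.4581 -0.0717]
29 [0.5006 0.0399]
```

```bash
python3 -m crank '[{"x":-0.015,"y":-0.03,"z":0,"turn":0.15},{"x":-0.03,"y":-0.06,"z":0,"turn":0.3},{"x":-0.045,"y":-0.09,"z":0,"turn":0.45},{"x":-0.06,"y":-0.12,"z":0.03,"turn":0.6},{"x":-0.077,"y":-0.147,"z":0.07,"turn":0.75},{"x":-0.077,"y":-0.147,"z":0.12,"turn":0.896},{"x":-0.077,"y":-0.147,"z":0.17,"turn":0.896},{"x":-0.077,"y":-0.147,"z":0.22,"turn":0.896},{"x":-0.077,"y":-0.147,"z":0.24,"turn":0.896},{"x":-0.077,"y":-0.147,"z":0.24,"turn":0.896},{"x":-0.077,"y":-0.147,"z":0.24,"turn":0.896}]'
python3 - <<'E'
from h import *
import cv2
shift(.442,-.1139,.0265,69.1)
for n in("top","scene"): cv2.imwrite(f"pics/5{n}.png",imaging.read_camera(n)[:,:,::-1])
t=cv2.imread("pics/5top.png");s=cv2.imread("pics/5scene.png")
W=np.zeros((600,800,3),np.uint8)
W[:,:400]=cv2.resize(t[105:255,250:350],(400,600),interpolation=cv2.INTER_CUBIC)
W[:,400:]=cv2.resize(s[150:300,310:410],(400,600),interpolation=cv2.INTER_CUBIC)
cv2.imwrite("pics/5.png",W)
E
```

```text
time_s: 9.78
tool_pos: [0.4433, -0.1122, 0.0616]
tool_rot: [179.9, -0.0, 69.3]
force: [-0.6, 0.8, -1.3]
grip_width: 0.0544
grasp_force: 29.9
x -0.0020 y -0.0006 z 0.0351 turn 0.0034
```

View pics/5.png

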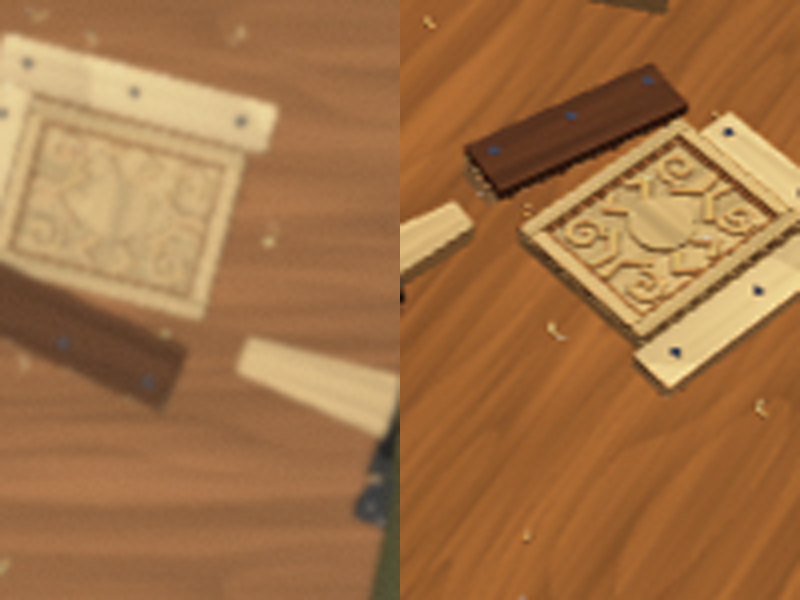

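The wedge lines up with the gap. Its thin-end corners are at (252,338) and (238,373), the keeper's mouth corner at (188,350) and the panel corner at (203,318). I'll compare these numerically in the jig frame.

Run:
```python
from h import *
np.set_printoptions(precision=4,suppress=True)
T=imaging.get_calibration("top");S=imaging.get_calibration("scene");q=[.629,.1357,np.radians(-16.05)]
Rm=np.array([[np.cos(q[2]),np.sin(q[2])],[-np.sin(q[2]),np.cos(q[2])]])
J=lambda u,c,z:1000*Rm@(ray(u,c,z)-q[:2])
for n,u,z in(("thinR",(252,338),.057),("thinL",(238,373),.057),("keep(-102,-93)",(188,350),.039),("panel(-74,-92)",(203,318),.022),("B(110,-106)",(278,104),.018),("C(70,-106)",(268,152),.018)):
    print("T",n,J(np.array(u)/4+[250,105],T,z))
for n,u,z in(("thinR",(474-400,225),.057),("thinL",(458-400,203),.057),("keep",(502-400,190),.039),("panel",(521-400,228),.022),("B",(671-400,383),.018),("C",(636-400,350),.018)):
    print("S",n,J(np.array(u)/4+[310,150],S,z))
```

```text
T thinR [ -87.1941 -138.1327]
T thinL [-116.6336 -134.8575]
T keep(-102,-93) [-107.8427  -91.0128]
T panel(-74,-92) [-78.1735 -94.545 ]
T B(110,-106) [ 106.8398 -106.4286]
T C(70,-106) [  66.6449 -109.0211]
S thinR [ -77.3481 -136.7039]
S thinL [-101.8195 -132.0292]
S keep [-100.1815  -87.0959]
S panel [-71.3502 -91.7099]
S B [ 108.9566 -101.3476]
S C [  70.363  -100.7326]
```

```bash
python3 -m crank '[{"x":-0.001,"y":-0.003,"z":0.015,"turn":0.003},{"x":-0.001,"y":-0.003,"z":0.028,"turn":0.003},{"x":-0.001,"y":-0.003,"z":0.034,"turn":0.003},{"x":-0.001,"y":-0.003,"z":0.0345,"turn":0.003},{"x":0.015,"y":-0.003,"z":0.0345,"turn":0.003},{"x":0.03,"y":-0.003,"z":0.0345,"turn":0.003},{"x":0.045,"y":-0.003,"z":0.0345,"turn":0.003},{"x":0.06,"y":-0.003,"z":0.0345,"turn":0.003},{"x":0.075,"y":-0.003,"z":0.0345,"turn":0.003},{"x":0.075,"y":-0.003,"z":0.0345,"turn":0.003}]'
python3 - <<'E'
from h import *
import cv2
shift(.5006,.0399,.0265,69.1)
for n in("top","scene"): cv2.imwrite(f"pics/6{n}.png",imaging.read_camera(n)[:,:,::-1])
t=cv2.imread("pics/6top.png");s=cv2.imread("pics/6scene.png")
W=np.zeros((600,800,3),np.uint8)
W[:,:400]=cv2.resize(t[105:255,250:350],(400,600),interpolation=cv2.INTER_CUBIC)
W[:,400:]=cv2.resize(s[150:300,310:410],(400,600),interpolation=cv2.INTER_CUBIC)
cv2.imwrite("pics/6.png",W)
E
```

```text
time_s: 11.12
tool_pos: [0.4667, -0.0385, 0.0261]
tool_rot: [180.0, -0.0, 69.3]
force: [-0.1, -1.4, -0.5]
grip_width: 0.0546
grasp_force: 29.9
x 0.0853 y 0.0041 z -0.0004 turn 0.0043
```

View pics/6.png

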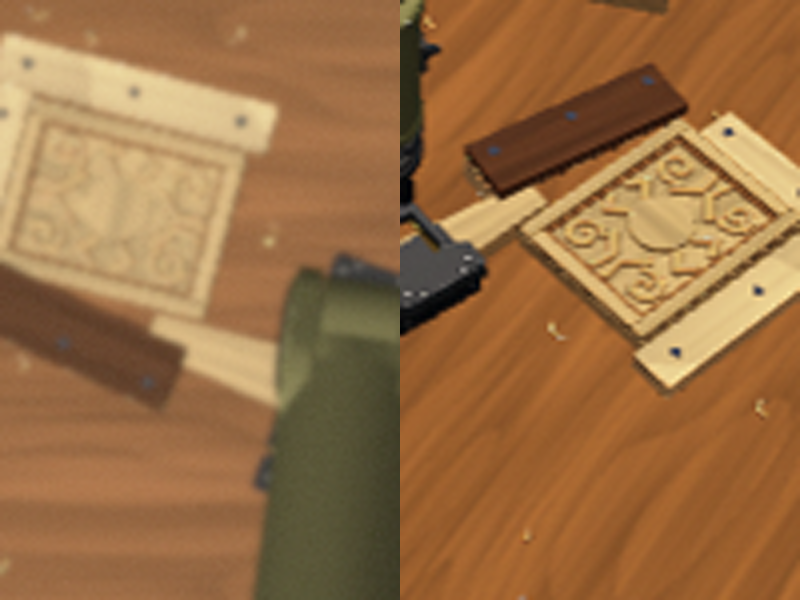

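The thin end has entered under the keeper beside the panel. That is my picture limit, so from here I go by force and pose.

```bash
python3 -m crank '[{"x":0.012,"y":0.0005,"z":0,"turn":0},{"x":0.024,"y":0.001,"z":0,"turn":0},{"x":0.036,"y":0.0015,"z":0,"turn":0},{"x":0.046,"y":0.002,"z":0,"turn":0},{"x":0.055,"y":0.002,"z":0,"turn":0},{"x":0.055,"y":0.002,"z":0,"turn":0}]' - 40
python3 -c "
from h import *; shift(.5006,.0399,.0265,69.1)"
```

```text
time_s: 11.98
tool_pos: [0.4877, 0.0119, 0.026]
tool_rot: [-180.0, -0.0, 69.3]
force: [-1.3, 1.4, -1.3]
grip_width: 0.0544
grasp_force: 39.9
x 0.0307 y 0.0021 z -0.0005 turn 0.0033
```

```bash
python3 -m crank '[{"x":0.006,"y":0,"z":0,"turn":0},{"x":0.012,"y":0,"z":0,"turn":0},{"x":0.018,"y":0,"z":0,"turn":0},{"x":0.018,"y":0,"z":0,"turn":0}]'
python3 -c "
from h import *; shift(.5006,.0399,.0265,69.1)"
python3 -m crank '[{"x":0.004,"y":0,"z":0,"turn":0},{"x":0.008,"y":0,"z":0,"turn":0},{"x":0.008,"y":0,"z":0,"turn":0}]'
python3 -c "
from h import *; shift(.5006,.0399,.0265,69.1)"
```

```text
time_s: 12.48
tool_pos: [0.4945, 0.0284, 0.0262]
tool_rot: [180.0, -0.1, 69.2]
force: [-1.5, 0.9, -0.6]
grip_width: 0.0543
grasp_force: 39.9
x 0.0129 y 0.0016 z -0.0003 turn 0.0025
time_s: 12.85
tool_pos: [0.497, 0.0353, 0.0261]
tool_rot: [180.0, -0.0, 69.2]
force: [-0.8, 0.6, -2.6]
grip_width: 0.0544
grasp_force: 39.9
x 0.0056 y 0.0017 z -0.0004 turn 0.0017
```

```bash
python3 -m crank '[{"x":0.003,"y":0,"z":0,"turn":0},{"x":0.006,"y":0,"z":0,"turn":0},{"x":0.006,"y":0,"z":0,"turn":0}]' - 50
python3 -m crank '[{"x":0.002,"y":0,"z":0,"turn":0},{"x":0.004,"y":0,"z":0,"turn":0},{"x":0.004,"y":0,"z":0,"turn":0}]'
python3 -c "
from h import *; shift(.5006,.0399,.0265,69.1)"
```

```text
time_s: 13.22
tool_pos: [0.4991, 0.0403, 0.0261]
tool_rot: [180.0, 0.0, 69.2]
force: [-1.4, -2.9, -1.9]
grip_width: 0.0539
grasp_force: 49.7
time_s: 13.6
tool_pos: [0.4994, 0.041, 0.0258]
tool_rot: [-180.0, 0.2, 69.1]
force: [-4.1, -9.7, 1.7]
grip_width: 0.0543
grasp_force: 49.4
x -0.0006 y 0.0016 z -0.0007 turn 0.0001
```

```bash
python3 -m crank '[{"x":0.003,"y":0,"z":0,"turn":0},{"x":0.005,"y":0,"z":0,"turn":0},{"x":0.005,"y":0,"z":0,"turn":0}]' - 60
python3 -m crank '[{"x":0.003,"y":0,"z":0,"turn":0},{"x":0.005,"y":0,"z":0,"turn":0},{"x":0.005,"y":0,"z":0,"turn":0}]'
python3 -c "
from h import *; shift(.5006,.0399,.0265,69.1)"
```

```text
time_s: 13.98
tool_pos: [0.4995, 0.0413, 0.0255]
tool_rot: [-179.8, 0.6, 69.0]
force: [-7.7, -18.2, 6.9]
grip_width: 0.0543
grasp_force: 59.0
time_s: 14.35
tool_pos: [0.4996, 0.0415, 0.0254]
tool_rot: [-179.7, 1.0, 68.9]
force: [-13.1, -26.9, 14.4]
grip_width: 0.0537
grasp_force: 58.6
x -0.0012 y 0.0015 z -0.0011 turn -0.0027
```

```bash
python3 -m crank '[{"x":0.003,"y":0,"z":0,"turn":0},{"x":0.006,"y":0,"z":0,"turn":0},{"x":0.006,"y":0,"z":0,"turn":0},{"x":0.006,"y":0,"z":0,"turn":0}]'
python3 -m crank '[{"x":-0.005,"y":0,"z":0,"turn":0},{"x":-0.01,"y":0,"z":0,"turn":0},{"x":-0.015,"y":0,"z":0,"turn":0},{"x":-0.015,"y":0,"z":0,"turn":0}]'
```

```text
time_s: 14.85
tool_pos: [0.4997, 0.0417, 0.0254]
tool_rot: [-179.6, 1.4, 68.8]
force: [-19.7, -37.7, 22.9]
grip_width: 0.0541
grasp_force: 58.1
time_s: 15.35
tool_pos: [0.4995, 0.0412, 0.0256]
tool_rot: [-179.9, 0.3, 69.1]
force: [-4.1, -11.5, 1.2]
grip_width: 0.0537
grasp_force: 59.3
```

```bash
python3 -m crank '[{"x":-0.003,"y":0,"z":0,"turn":0},{"x":-0.005,"y":0,"z":0,"turn":0},{"x":-0.005,"y":0,"z":0,"turn":0}]' - 10
python3 -m crank '[{"x":0,"y":0,"z":0,"turn":0},{"x":0,"y":0,"z":0,"turn":0},{"x":0,"y":0,"z":0,"turn":0},{"x":0,"y":0,"z":0,"turn":0},{"x":0,"y":0,"z":0,"turn":0},{"x":0,"y":0,"z":0,"turn":0}]' 0.085
python3 -m crank '[{"x":0,"y":0,"z":-0.03,"turn":0},{"x":0,"y":0,"z":-0.06,"turn":0},{"x":0,"y":0,"z":-0.1,"turn":0},{"x":0,"y":0,"z":-0.15,"turn":0},{"x":0,"y":0,"z":-0.2,"turn":0},{"x":0,"y":0,"z":-0.25,"turn":0},{"x":0,"y":0,"z":-0.27,"turn":0},{"x":0,"y":0,"z":-0.27,"turn":0},{"x":0,"y":0,"z":-0.27,"turn":0}]'
python3 - <<'E'
from h import *
import cv2
print(imaging.get_calibration("wrist")["position"])
for n in("top","scene","wrist"): cv2.imwrite(f"pics/7{n}.png",imaging.read_camera(n)[:,:,::-1])
g=lambda f:cv2.cvtColor(cv2.imread(f),cv2.COLOR_BGR2GRAY).astype(np.float32)
a,b=g("pics/0.png") if 0 else g("pics/scene0.png"),g("pics/7scene.png")
sh=lambda r,c:np.round(cv2.phaseCorrelate(a[r,c],b[r,c],cv2.createHanningWindow((c.stop-c.start,r.stop-r.start),cv2.CV_32F)),2).tolist() if 0 else cv2.phaseCorrelate(a[r,c].copy(),b[r,c].copy())
print("panel",sh(slice(185,230),slice(352,402)),"batten",sh(slice(205,240),slice(395,425)))
# template check of the panel carving, sub-pixel via ECC
def ecc(r,c):
    M=np.eye(2,3,dtype=np.float32)
    cc,M=cv2.findTransformECC(a[r,c],b[r,c],M,cv2.MOTION_TRANSLATION,(3,100,1e-5));return M[:,2]
d=ecc(slice(190,225),slice(358,398));print("ecc",d)
S=imaging.get_calibration("scene");q=np.radians(-16.05)
p0=ray((377,207),S,.022);p1=ray(np.array((377,207))+d,S,.022);v=(p1-p0)*1000
print("panel motion in jig mm",v@[np.cos(q),np.sin(q)],v@[-np.sin(q),np.cos(q)])
E
```

```text
time_s: 15.72
tool_pos: [0.4994, 0.0414, 0.0261]
tool_rot: [179.9, -0.1, 69.2]
force: [2.2, -0.9, -6.9]
grip_width: 0.0551
grasp_force: 10.0
time_s: 16.48
tool_pos: [0.4989, 0.0405, 0.0261]
tool_rot: [180.0, -0.0, 69.2]
force: [-0.2, -0.8, 0.1]
grip_width: 0.0848
grasp_force: 0.0
time_s: 17.6
tool_pos: [0.4982, 0.0404, 0.2947]
tool_rot: [-179.9, 0.1, 69.2]
force: [0.9, -0.3, 0.2]
grip_width: 0.0849
grasp_force: 0.0
[0.52602845 0.11511624 0.43761524]
panel ((0.2694184300019735, 0.5543960712718317), 0.6779713306427002) batten ((-0.2062895498197701, -0.015529595813280395), 0.9285574939515856)
ecc [1.6202055  0.53944457]
panel motion in jig mm 4.8683279038051355 2.4242492813692675
```

The panel moved 4.9 mm towards the far batten and 2.4 mm towards the end batten, which is its seat. The wedge stopped firmly under about 43 N, within 2 mm of the nominal jam position, and the gripper is clear. I'm handing it in.

```bash
python3 -c "
from cell import env
print(env.sign_off())"
```

```text
the job is handed in; nothing more can be done
None
```

The job is handed in at about 18 s of the 51 s limit: the wedge was tipped flat, slid in under the keeper strip and pressed to about 43 N until it jammed. By image comparison the panel moved 4.9 mm towards the far batten, consistent with being seated. I took no picture of the end state to view and did not re-measure the wedge after letting go. The arm stayed clear of the gouge, mallet and carved block.

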